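Set the card scanner's feed slide to its middle stop and start the scan

ROBOT

A 6-joint arm with a two-finger parallel gripper is mounted at the origin on the work surface. World frame = base frame: x ahead of the robot, y to its left, z up, the work surface at z = 0. Lengths are in m, angles in rad, forces in N, time in s.
With the tool pointing down it reaches from about 0.375 to 0.925 m from the base axis. Payload 5.7 kg.
Tool frame: the origin (TCP) lies on the centre line of the jaws, within the pads' length; the fingertips stand r.tips_ahead ahead of it and the grasp point (between the pads) lies 5 mm behind it (r.tips_ahead is the distance from the TCP to the fingertips, in m); x points along the fingers, y is the direction in which the jaws open and shut, and the axes are right-handed (so a half turn about x gives the same grasp; the last joint's range is limited). The gripper opens to 85 mm and grips with 20 to 120 N. Pads are 22 mm wide; open, the fingers measure 114 mm over their backs; the gripper's body (76 mm by 85 mm) begins 54 mm behind the grasp point. The pads swing forward as they close: fully open they stand 13 mm farther back than shut.
Start: joints at [1.15, 0.359, 1.51, -0, 1.272, -0.115], TCP at [0.181, 0.572, 0.218] pointing down, gripper open.
Joint ranges: [-2.97, 2.97], [-1.01, 2.36], [0.21, 2.38], [-0.96, 4.11], [0.2, 2.71], [-2.98, 2.98]. Speed limits (rad/s): [2.39, 2.39, 3.14, 3.14, 3.14, 3.14].

INTERFACE

Orientations are given as a unit quaternion [x, y, z, w].
In Python, from workcell import r, sensors, imaging gives the robot as it stands. Calls block until the motion is done:
- r.move_pose(position, orientation): joint-space move of the TCP to a pose.
- r.servo_line(position, ori=None, vel=0.15, max_force=None): straight line of the TCP; ori=None keeps the orientation; vel is the mean speed in m/s. With max_force (N) it stops when the force on the tool has changed by that much, and returns True; else False.
- r.goto_joints(angles): joint-space move.
- r.move_gripper(opening): finger opening in m; the grip force is fixed at half the most; returns when the fingers have stopped.
- r.dwell(seconds).
- r.ik(position, orientation): joint angles nearest the present ones, or None.
- sensors.get_obs(): the state.
- imaging.capture(name): name is "side" or "top"; returns a dict with "frame" (480x640x3 uint8, red, green, blue), "camera_matrix" (3x3 intrinsics, pixels), "pose" (4x4, takes a point from camera to world coordinates). Camera axes: x right, y down, z forward; pixel columns grow to the right and rows downward; lengths in m; the calibration is good to about 2 mm. A picture is of the moment at which its call begins. There is no depth.
A pose or a line that the arm cannot do raises r.IKError and nothing moves.
- r.hand_in(): hands the job in, once; it reports no verdict.
The state is a dict: "clock": time; "qpos": joint angles; "dq": joint speeds; "effort": joint torques, N m; "tcp_pos": TCP position; "eef_rot": TCP orientation; "wrist_force": force on the tool from outside, world axes, zero at the start; "moment": the same for the moment, N m; "finger_gap": finger opening in m.
Only numpy, scipy, OpenCV 4.12 (cv2) and the standard library are available. Lean on these libraries where they do the work, as an engineer would, in place of code of your own. Each camera call takes 0.05 s, during which the arm holds its last target. There are 200 camera calls.

TASK

A stack of thick index cards is waiting in the scanner: push the blue-faced sprung feed slide away past its stop pin and let it go, so that it springs back and stays caught against the pin at the middle setting. Then press the green start button fully down and let it up again. Push and press only, with nothing pinched or lifted; do not press the red button or start the scan before the slide is set, and leave the stapler, mouse, hand stamp and glue stick where they are.

Things in the scene. Friction and masses are not known exactly. Their poses are not given: they have to be found in the camera images.
- scanner: Fixed card scanner, white with black deck, 300 (x) by 420 (y) mm. Origin: centre of its underside on the table. x runs from its near edge (buttons) to its far edge, y to the white feeder head, z up. Flat deck 90 mm above the origin; feeder head (y = 95 to 205 mm) 50 mm above the deck; fixed stack of cards 14 mm high at x = -29 to 119, y = -18 to 88 mm.
- slide_push (a point): Centre of the slide's upright ribbed blue push face, 100 mm wide (y), 32 mm high, 19 mm above the deck; moves with the slide. x axis: the push direction. At rest it is at x = -50, y = -125 mm of the scanner; the deck before it is clear for 90 mm. The slide is 20 mm thick along x, with a grey back plate; fingers pressing blue face and back at once count as pinching.
- feed_slide (a joint): Slide travel along the scanner's x (m): 0 at rest nearest the buttons, end stop 0.060. A spring pushes it back with 3 N at rest, 6 N at the end; damping 14 N s/m. Its orange tooth rides over the stop pin on the way out; past about 0.031 the pin stands up behind the tooth and the slide, let go, comes back and stays at 0.030, the middle setting. Let go earlier it returns to 0.
- pin_top (a point): Top of the round steel stop pin, 8 mm across, standing 20 mm above the deck at x = -24, y = -188 mm of the scanner, beside the slide's right end.
- stop_pin (a joint): How far the stop pin is pushed down into the deck (m): 0 fully up, about 0.010 while the tooth passes over it; a light spring raises it.
- start_top (a point): Centre of the top of the green start button: a cap 26 mm across in a grey collar 42 mm across; the cap's top is 22 mm above the deck when up. Pressed straight down. At x = -112, y = -15 mm of the scanner.
- start (a joint): Travel of the green button: 0 up, 0.006 m fully down (5 N); springs up by itself.
- cancel_top (a point): Centre of the top of the red cancel button, alike, 70 mm to the left (+y) of the green one. Not to be pressed.
- cancel (a joint): Travel of the red button: 0 up, 0.006 m fully down.
- stapler_mid (a point): Middle of a red stapler, 140 x 36 x 39 mm, lying on the table to the right of the scanner. Leave alone.
- mouse_mid (a point): Middle of a white computer mouse, 105 x 60 x 33 mm, on the table to the left of the scanner. Leave alone.
- stamp_mid (a point): Middle of a hand stamp, wooden block 50 x 34 mm with a black knob, 62 mm high, standing on the deck beyond the slide. Leave alone.
- glue_mid (a point): Middle of a yellow and orange glue stick, 29 mm across and 90 mm high, standing on the feeder head. Leave alone.

How it is judged:
On the way, in this order (a step that is already met when the one before it is completed fails the run):
1. the slide is pushed away onto its stop pin (value of joint feed_slide above 0.02 m).
2. the slide has passed the pin, has been let go and rests against the pin at its middle setting (value of joint feed_slide between 0.026 and 0.034 m and contact force between the fingers and feed_slide below 0.2 N and value of joint stop_pin below 0.003 m), for 0.2 s.
3. the green start button is pressed down (value of joint start above 0.0045 m).
At the end, for the whole second after the job is handed in: The slide rests, released, against the raised stop pin at its middle setting (0.026 to 0.034 m); the green button has been pressed at least 4.5 mm and is up again, the red one is up; stapler, mouse, stamp and glue stick are within 20 mm of where they stood (all of step 2 and velocity of joint feed_slide between -0.005 and 0.005 m/s and value of joint each of start, cancel below 0.0015 m and distance of each of stapler_mid, mouse_mid, stamp_mid, glue_mid from where it was at the start of the episode below 0.02 m); the robot touches nothing.
It fails at once if the slide is pinched: the fingers press its blue face and its back plate at once (contact force between the fingers and feed_slide_c4 above 1 N and contact force between the fingers and feed_slide_c5 above 1 N).
It fails at once if the red button is pressed (value of joint cancel above 0.003 m).
It fails at once if the green button is pressed while the slide is not at its middle setting (value of joint start above 0.003 m and not (value of joint feed_slide between 0.026 and 0.034 m)).
It fails at once if a bystander is lifted, knocked or moved by more than 20 mm (distance of any of stapler_mid, mouse_mid, stamp_mid, glue_mid from where it was at the start of the episode above 0.02 m).
It also fails if it takes over 42 s, if anything falls off the work surface, if the arm or the gripper's body presses on something with over 40 N, if the wrist force passes 120 N, or if a joint passes its speed limit or range.

## Working session

There is one attempt and no reset: what is moved stays moved. The work goes in short steps, each a Python script; the robot and the scene stay as the last script left them, time stands still between calls to the robot, and variables do not carry over. Pictures are saved under pics/ and viewed, about 8 in all and at most 12, crops included, and the job is handed in when it is done.

```bash
mkdir -p pics
python3 - <<'E'
from workcell import r, sensors, imaging
import cv2,numpy as np,pickle
d={}
for n in("top","side"):
    c=imaging.capture(n);d[n]=c;cv2.imwrite(f"pics/{n}0.png",c["frame"][:,:,::-1]);print(n,c["camera_matrix"],c["pose"])
pickle.dump(d,open("cal.pkl","wb"))
o=sensors.get_obs();print(o,r.tips_ahead)
E
```

```text
top [[550.18138348   0.         317.87459843]
 [  0.         550.18138348 241.69997361]
 [  0.           0.           1.        ]] [[-0.02706645 -0.9890721   0.14492683  0.46565444]
 [-0.99951898  0.02458165 -0.01890892  0.08144761]
 [ 0.01513974 -0.14536892 -0.98926168  1.21885452]
 [ 0.          0.          0.          1.        ]]
side [[504.17264448   0.         322.57827943]
 [  0.         504.17264448 242.78732661]
 [  0.           0.           1.        ]] [[ 0.98599433 -0.0964623   0.13605223  0.4836953 ]
 [-0.16599479 -0.64661093  0.74454015 -0.68769838]
 [ 0.01615281 -0.75669632 -0.65356695  0.80713962]
 [ 0.          0.          0.          1.        ]]
{'clock': 0.1, 'qpos': array([ 1.14992724e+00,  3.59465894e-01,  1.51135467e+00,  2.40548974e-05,
        1.27249041e+00, -1.15076057e-01]), 'dq': array([ 0.00042492, -0.00035413, -0.00388982, -0.00116178, -0.00018218,
       -0.00289025]), 'effort': array([ 1.83157831e-04, -5.28646731e+01, -2.79351085e+01, -3.55202901e-04,
        4.99199872e-03, -4.72171439e-05]), 'tcp_pos': array([0.18034816, 0.57157412, 0.21740647]), 'eef_rot': array([ 0.10711217,  0.69902578, -0.10827954,  0.6986884 ]), 'wrist_force': array([0.20468112, 0.23457226, 0.22003011]), 'moment': array([0.03337473, 0.0037431 , 0.10792499]), 'finger_gap': 0.08535535513413021} 0.014
```

View pics/top0.png

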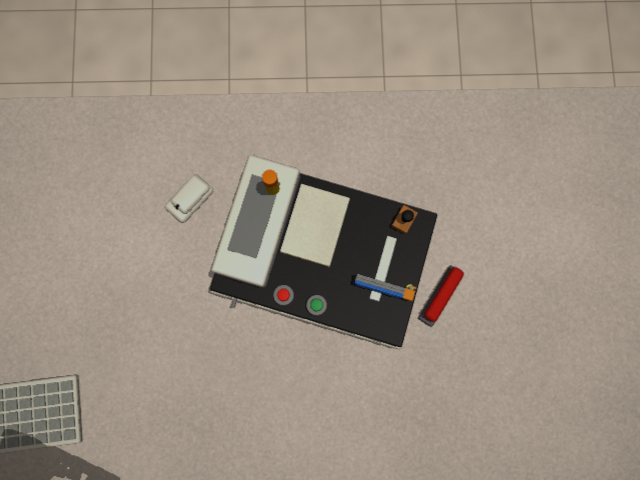

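View pics/side0.png

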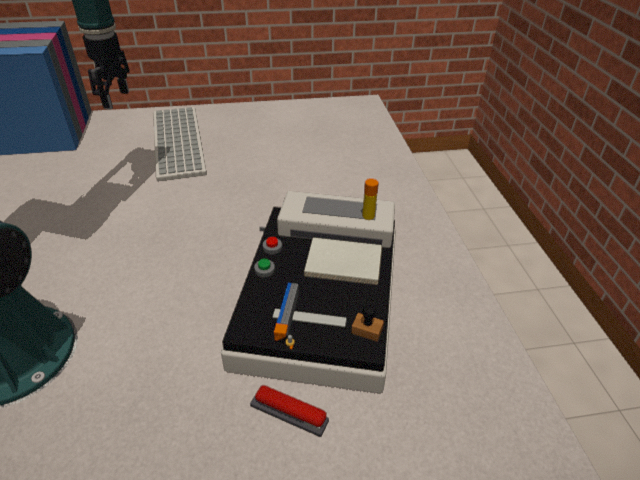

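The top view shows the scanner rotated. Green is at about (317,305), red at (283,295), the slide's blue face at about (382,290), and the deck's right corners at (437,214) and (402,347). I'll enlarge both views to read them more closely.

Run:
```python
import cv2
a=cv2.imread("pics/top0.png")[200:350,260:450];cv2.imwrite("pics/topc.png",cv2.resize(a,None,fx=4,fy=4,interpolation=cv2.INTER_CUBIC))
a=cv2.imread("pics/side0.png")[225:385,220:400];cv2.imwrite("pics/sidec.png",cv2.resize(a,None,fx=3.75,fy=3.75,interpolation=cv2.INTER_CUBIC))
```

```text
(no output)
```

View pics/topc.png

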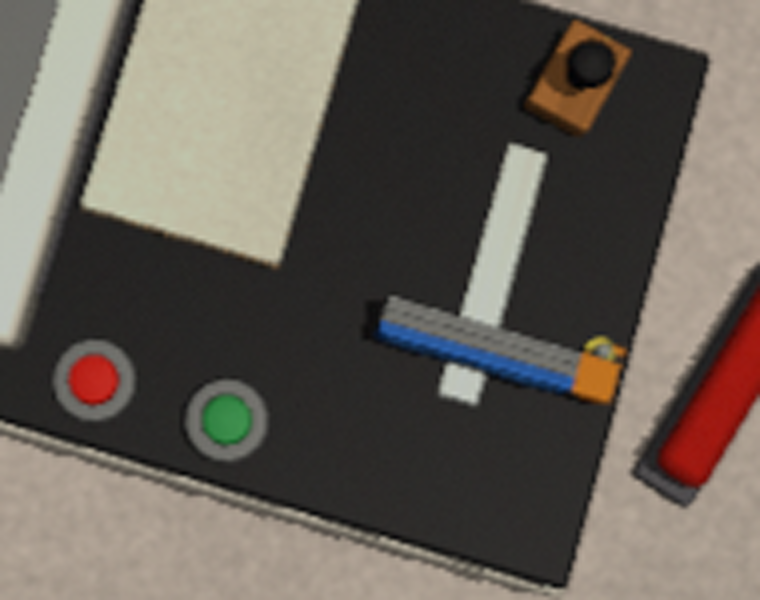

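View pics/sidec.png

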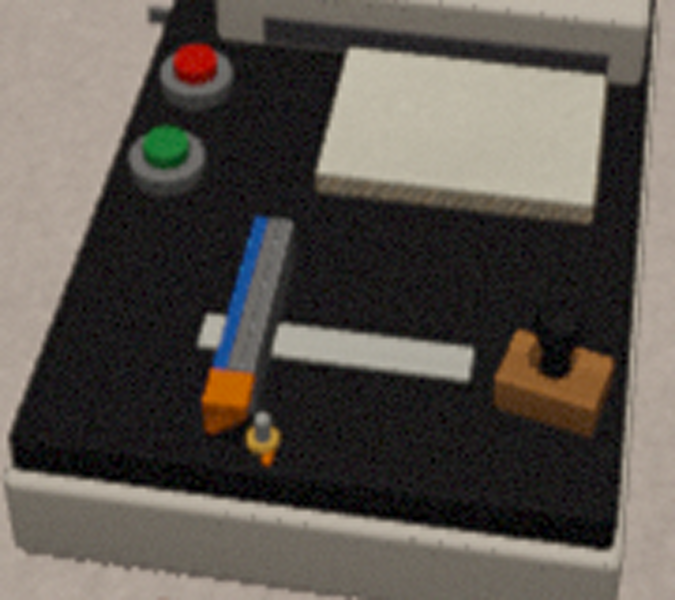

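Crop pixels are read off: in the top crop green is at (227,418), red at (94,380), the card corner at (278,266), and the deck's right corners at (708,57) and (566,586). In the side crop green is at (166,146), red at (196,63), the pin top at (262,417), and the card corners at (318,188), (593,206) and (349,48). Next I'll fit the planar scanner pose.

```bash
cat > h.py <<'E'
import numpy as np,pickle
from scipy.optimize import least_squares
from scipy.spatial.transform import Rotation as R
d=pickle.load(open("cal.pkl","rb"))
T=[(227,418,-112,-15,112),(94,380,-112,55,112),(708,57,150,-210,90),(566,586,-150,-210,90),(278,266,-29,-18,104),(82,208,-29,88,104)]
S=[(166,146,-112,-15,112),(196,63,-112,55,112),(318,188,-29,-18,104),(593,206,119,-18,104),(349,48,-29,88,104),(262,417,-24,-188,110)]
def W(p,q): # scanner mm -> world
    c,s=np.cos(p[2]),np.sin(p[2]);q=np.asarray(q)/1000
    return np.array([p[0]+c*q[0]-s*q[1],p[1]+s*q[0]+c*q[1],q[2]])
def proj(n,w):
    c=d[n];M=np.linalg.inv(c["pose"]);v=c["camera_matrix"]@(M[:3,:3]@w+M[:3,3]);return v[:2]/v[2]
def res(p):
    e=[proj("top",W(p,t[2:]))-[260+t[0]/4-.375,200+t[1]/4-.375] for t in T]
    e+=[proj("side",W(p,t[2:]))-[220+t[0]/3.75-.37,225+t[1]/3.75-.37] for t in S]
    return np.ravel(e)
f=least_squares(res,[.6,0,-.2],loss="soft_l1");P=f.x
c,s=np.cos(P[2]),np.sin(P[2])
Q=R.from_matrix(np.array([[0,0,-1],[-s,c,0],[c,s,0]]).T).as_quat()
E
python3 - <<'E'
from h import *
from workcell import r
print(P,np.degrees(P[2]));print(res(P).reshape(-1,2).round(2))
for q in[(-90,-125,160),(-90,-125,112),(-112,-15,126)]:
    print(W(P,q),r.ik(W(P,q),Q))
E
```

```text
[ 0.61230371  0.0446183  -0.31924917] -18.291630283757016
[[ 0.6   0.22]
 [ 0.39 -0.42]
 [ 5.17 -2.48]
 [ 2.7   4.71]
 [ 0.95 -0.49]
 [ 0.2  -0.96]
 [-0.26 -2.31]
 [-0.36 -2.33]
 [-0.54 -4.82]
 [-0.15 -0.86]
 [-0.01 -1.01]
 [-0.31 -1.35]]
[ 0.48761957 -0.04581878  0.16      ] [-2.34836300e-01  2.67731586e-01  1.81440360e+00 -4.44089210e-16
  1.05945747e+00 -1.48638345e+00]
[ 0.48761957 -0.04581878  0.112     ] [-2.34836300e-01  3.34246295e-01  1.86608070e+00 -4.44089210e-16
  9.41265658e-01 -1.48638345e+00]
[0.50125512 0.06552785 0.126     ] [-6.73042397e-03  3.33849293e-01  1.81889353e+00 -4.44089210e-16
  9.88849833e-01 -1.25827758e+00]
```

```bash
sed -i 's/(708,57,150,-210,90),(566,586,-150,-210,90),//; s/(318,188,-29,-18,104),//; s/q\[1\],q\[2\]\])/q[1],q[2]+p[3]])/; s/\[.6,0,-.2\]/[.6,0,-.2,0]/' h.py
python3 - <<'E'
from h import *
print(P,np.degrees(P[2]),W(P,(-50,-125,109)),W(P,(-112,-15,112)));print(res(P).reshape(-1,2).round(2))
for n,q in[("top",(150,-210,90)),("top",(-150,-210,90)),("top",(-50,-75,125)),("top",(-50,-175,125))]: 
    v=proj(n,W(P,q));print((v-[260,200])*4)
E
```

```text
[ 0.61254765  0.04612524 -0.31381074 -0.00576103] -17.98003094871072 [ 0.52640375 -0.057336    0.10323897] [0.50138698 0.06643056 0.10623897]
[[ 0.11  0.26]
 [ 0.02 -0.14]
 [ 0.2  -0.32]
 [-0.38 -0.45]
 [-0.05 -0.53]
 [-0.37 -0.57]
 [-0.4   0.43]
 [-0.24  0.58]
 [ 0.37  0.19]]
[720.78341298  44.9087794 ]
[572.54596996 600.63615448]
[376.41384694 331.28117597]
[569.00982275 388.19472403]
```

Run:
```python
from h import *
from workcell import r,sensors,imaging
import cv2
P0=P.copy();P0[3]=0
r.move_gripper(0.0);print(r.tips_ahead,sensors.get_obs()["finger_gap"])
t=r.tips_ahead*1000
r.move_pose(W(P0,(-95,-125,200)),Q)
r.servo_line(W(P0,(-95,-125,104+t)),vel=.1,max_force=8)
o=sensors.get_obs();print(o["clock"],o["tcp_pos"],o["wrist_force"],W(P0,(-95,-125,104+t)))
a=imaging.capture("side")["frame"][185:385,190:400,::-1];b=imaging.capture("top")["frame"][200:350,260:450,::-1]
cv2.imwrite("pics/a1.png",np.hstack([cv2.resize(a,(420,400)),cv2.resize(b,(380,400))]))
```

```text
0.014 -0.00011140811586949586
4.275 [ 0.48411668 -0.04350498  0.11842689] [ 0.13348173  0.39825472 -0.23226499] [ 0.48360136 -0.04344516  0.118     ]
```

View pics/a1.png

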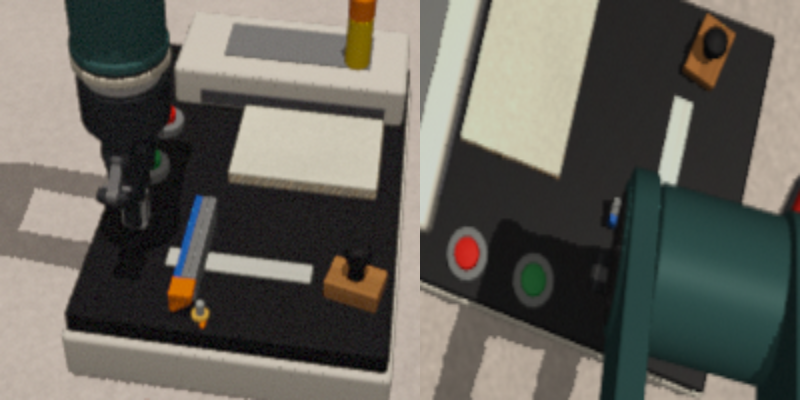

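The closed fingertips are at about (135,228) in the left half, in front of the blue face and clear of it. I'll compare that with the projection before pushing.

Run:
```python
from h import *
from workcell import sensors
o=sensors.get_obs();w=o["tcp_pos"]-[0,0,.014]
print((proj("side",w)-[190,185])*2)
for q in [(-50,-125,109),(-50,-75,125),(-50,-175,125),(-95,-125,90)]: print(q,(proj("side",W(P,q))-[190,185])*2)
```

```text
[138.70793318 239.11163088]
(-50, -125, 109) [185.4791765  245.95413996]
(-50, -75, 125) [195.66462184 195.81614579]
(-50, -175, 125) [173.14176473 275.88482915]
(-95, -125, 90) [139.43457618 253.72136139]
```

Run:
```python
from h import *
from workcell import r,sensors,imaging
import cv2
P0=P.copy();P0[3]=0
z=118
def sx():
    o=sensors.get_obs();v=o["tcp_pos"]-W(P0,(0,-125,z));f=o["wrist_force"]
    return round(1000*(c*v[0]+s*v[1]),1),round(1000*v[2],1),round(c*f[0]+s*f[1],2),f[2].round(2),round(o["clock"],2)
print(sx())
hit=r.servo_line(W(P0,(-40,-125,z)),vel=.03,max_force=2);a=sx();print(hit,a)
if hit and a[0]>-75:
    x0=a[0]
    for k in(15,30,44):
        print(k,r.servo_line(W(P0,(x0+k,-125,z)),vel=.05,max_force=25),sx())
    b=imaging.capture("side")["frame"][185:385,190:400,::-1]
    r.servo_line(W(P0,(-95,-125,z)),vel=.06);print(sx())
    e=imaging.capture("side")["frame"][185:385,190:400,::-1]
    cv2.imwrite("pics/a2.png",np.hstack([cv2.resize(b,(399,380)),cv2.resize(e,(399,380))]))
```

```text
(np.float64(-94.3), np.float64(0.7), np.float64(-0.39), np.float64(-0.13), 4.38)
False (np.float64(-40.2), np.float64(0.0), np.float64(-0.46), np.float64(0.55), 6.36)
```

No contact was felt by x = -40, so I'll look.

Run:
```python
from workcell import imaging,sensors
import cv2
e=imaging.capture("side")["frame"][205:365,200:370,::-1]
cv2.imwrite("pics/a3.png",cv2.resize(e,None,fx=3.7,fy=3.7,interpolation=cv2.INTER_CUBIC));print(sensors.get_obs()["wrist_force"])
```

```text
[-0.43420966  0.09656011  0.26989815]
```

View pics/a3.png

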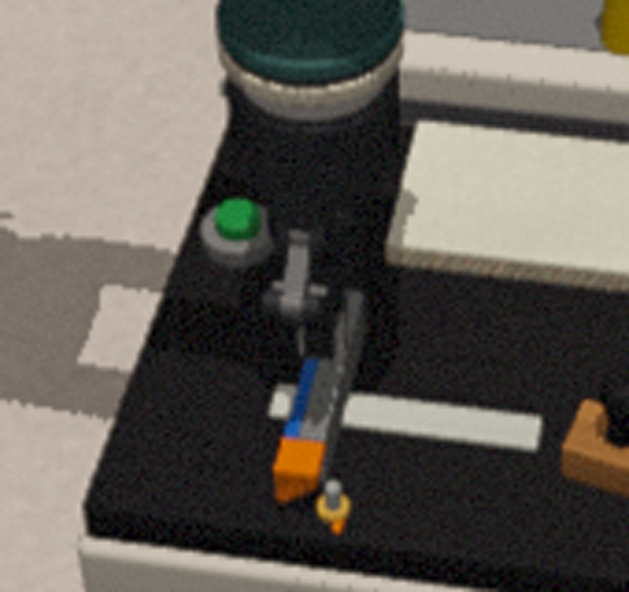

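Run:
```python
from h import *
from workcell import imaging,sensors,r
import cv2
P0=P.copy();P0[3]=0
o=sensors.get_obs();print(o["tcp_pos"],W(P0,(-40,-125,118)),R.from_quat(o["eef_rot"]).as_matrix().round(3),R.from_quat(Q).as_matrix().round(3),o["finger_gap"])
M=R.from_quat(o["eef_rot"]).as_matrix()
f=imaging.capture("side")["frame"][205:335,230:380,::-1]
f=cv2.convertScaleAbs(f,alpha=2.2,beta=10)
k=5.2;f=cv2.resize(f,None,fx=k,fy=k,interpolation=cv2.INTER_CUBIC)[:600]
def dot(w,col):
    u=(proj("side",w)-[230,205])*k;cv2.circle(f,tuple(int(v) for v in u),4,col,-1)
for a in(-.06,-.03,0,.014): dot(o["tcp_pos"]+M[:,0]*a,(255,0,255))
for pp,col in((P,(0,255,255)),(P0,(0,255,0))):
    for q in[(-50,-75,125),(-50,-175,125),(-50,-75,93),(-50,-175,93)]:dot(W(pp,q),col)
cv2.imwrite("pics/a4.png",f)
```

```text
[ 0.53575477 -0.06037592  0.11798134] [ 0.53591539 -0.06042286  0.118     ] [[-0.     0.309  0.951]
 [ 0.     0.951 -0.309]
 [-1.    -0.    -0.   ]] [[ 0.     0.309  0.951]
 [ 0.     0.951 -0.309]
 [-1.     0.     0.   ]] 0.00035956189200602595
```

View pics/a4.png

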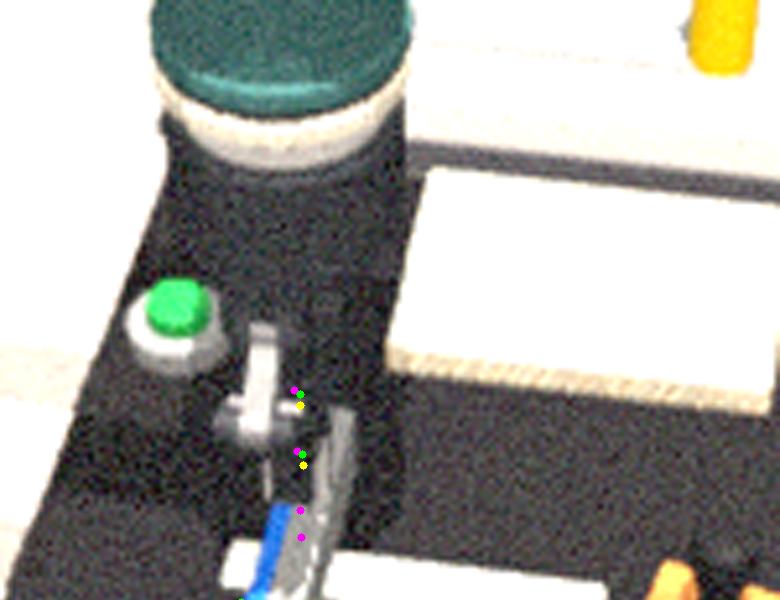

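The fingertips appear about 15 mm higher in the picture than nominal, and the slide hasn't moved, so they probably passed over its top. I'll back off and find the true tip height by touching the clear deck gently.

Run:
```python
from h import *
from workcell import r,sensors,imaging
P0=P.copy();P0[3]=0
r.servo_line(W(P0,(-40,-125,125)),vel=.1)
r.servo_line(W(P0,(-90,-125,125)),vel=.1)
h=r.servo_line(W(P0,(-90,-125,85)),vel=.03,max_force=3)
o=sensors.get_obs();print(h,o["tcp_pos"],o["wrist_force"],o["clock"])
```

```text
False [ 0.48850679 -0.04501628  0.08517912] [1.01995355 0.71422025 0.18022338] 8.8417
```

Run:
```python
from h import *
from workcell import imaging,sensors,r
import cv2
k=4.2
fr=imaging.capture("side")["frame"][200:342,205:395,::-1]
f=cv2.convertScaleAbs(fr,alpha=2.2,beta=10)
f=cv2.resize(f,None,fx=k,fy=k,interpolation=cv2.INTER_CUBIC)[:600]
o=sensors.get_obs()
for a in(-.03,0,.014):
    u=(proj("side",o["tcp_pos"]-[0,0,a])-[205,200])*k;cv2.circle(f,tuple(int(v) for v in u),3,(255,0,255),-1)
cv2.imwrite("pics/a5.png",f);print(o["finger_gap"],o["wrist_force"])
```

```text
-7.874949357335627e-05 [-0.00976771 -0.46042362 -0.62317452]
```

View pics/a5.png

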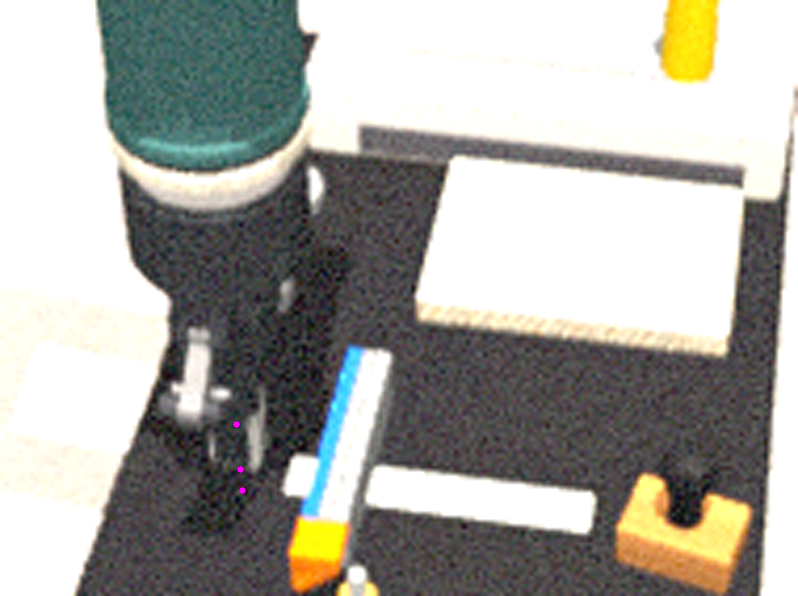

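The slide is still at rest. The tips at about (245,490) still cast a separate shadow at (210,520), so I'll keep descending under guard.

Run:
```python
from h import *
from workcell import r,sensors,imaging
P0=P.copy();P0[3]=0
h=r.servo_line(W(P0,(-90,-125,55)),vel=.03,max_force=3)
o=sensors.get_obs();print(h,o["tcp_pos"],o["wrist_force"],o["clock"])
```

```text
True [ 0.48862946 -0.04502582  0.0769542 ] [-2.02239748  0.33091893  6.82742113] 9.3667
```

The deck is touched at TCP z = 0.077, so the tips really sit about 27 mm higher than nominal relative to the deck. From here I'll reference heights to that touch and push with the tips 13 mm above the deck.

Run:
```python
from h import *
from workcell import r,sensors,imaging
import cv2
P0=P.copy();P0[3]=0
z=90
def sx():
    o=sensors.get_obs();v=o["tcp_pos"]-W(P0,(0,-125,z));f=o["wrist_force"]
    return [round(float(q),2) for q in(1000*(c*v[0]+s*v[1]),1000*v[2],c*f[0]+s*f[1],f[2],o["clock"])]
r.servo_line(W(P0,(-90,-125,z)),vel=.05);r.dwell(.2);print(sx())
hit=r.servo_line(W(P0,(-35,-125,z)),vel=.04,max_force=2);a=sx();print(hit,a)
if hit and a[0]>-78:
    x0=a[0]
    for k in(15,30,44):
        print(k,r.servo_line(W(P0,(x0+k,-125,z)),vel=.05,max_force=25),sx())
    b=imaging.capture("side")["frame"][205:345,220:380,::-1]
    r.servo_line(W(P0,(-95,-125,z)),vel=.06);r.dwell(.2);print(sx())
    e=imaging.capture("side")["frame"][205:345,220:380,::-1]
    cv2.imwrite("pics/a6.png",cv2.resize(np.hstack([b,e]),None,fx=2.5,fy=2.5,interpolation=cv2.INTER_CUBIC))
```

```text
[-90.2, -0.18, -0.39, 0.21, 9.98]
True [-59.55, -0.38, -2.78, 1.71, 10.81]
15 False [-45.85, -0.78, -3.5, -3.14, 11.28]
30 False [-30.37, -0.35, -4.23, -3.67, 11.72]
44 False [-16.38, -0.28, -5.43, -3.69, 12.16]
[-94.73, -0.02, -0.3, -0.11, 13.88]
```

View pics/a6.png

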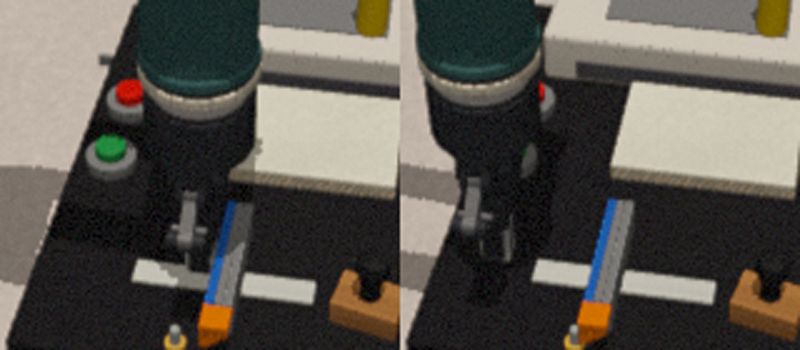

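The right half shows the slide out and stopped with its orange tooth just beyond the pin (pin at (575,335), blue corner at (612,202)). That's about 28 mm of travel, so it is caught at the middle setting. Now the button.

Run:
```python
from h import *
from workcell import r,sensors,imaging
import cv2
P0=P.copy();P0[3]=0
def st(): o=sensors.get_obs();return o["tcp_pos"].round(4),o["wrist_force"].round(2),round(o["clock"],2)
r.servo_line(W(P0,(-95,-125,150)),vel=.12)
r.servo_line(W(P0,(-112,-15,150)),vel=.12)
r.servo_line(W(P0,(-112,-15,110)),vel=.08);r.dwell(.2);print(st())
h=r.servo_line(W(P0,(-112,-15,86)),vel=.015,max_force=2.0);a=st();print(h,a)
if h and a[0][2]>.09:
    z=a[0][2]*1000
    print(r.servo_line(W(P0,(-112,-15,z-9)),vel=.015,max_force=12),st())
    r.dwell(.15);print(st())
    b=imaging.capture("side")["frame"][205:345,220:380,::-1]
    r.servo_line(W(P0,(-112,-15,150)),vel=.08)
    r.servo_line(W(P0,(-180,0,260)),vel=.15);r.dwell(.3);print(st())
    e=imaging.capture("side")["frame"][205:345,220:380,::-1]
    cv2.imwrite("pics/a7.png",cv2.resize(np.hstack([b,e]),None,fx=2.5,fy=2.5,interpolation=cv2.INTER_CUBIC))
```

```text
(array([0.5019, 0.0664, 0.1105]), array([-0.35, -0.62, -0.07]), 16.51)
True (array([0.5013, 0.0664, 0.0968]), array([ 0.12, -0.34,  1.62]), 17.43)
True (array([0.5014, 0.0664, 0.0929]), array([-2.28, -0.14,  7.93]), 17.84)
(array([0.5014, 0.0664, 0.0929]), array([-1.13,  0.21,  9.56]), 17.99)
(array([0.4413, 0.1015, 0.2594]), array([0.26, 0.22, 0.83]), 20.23)
```

View pics/a7.png

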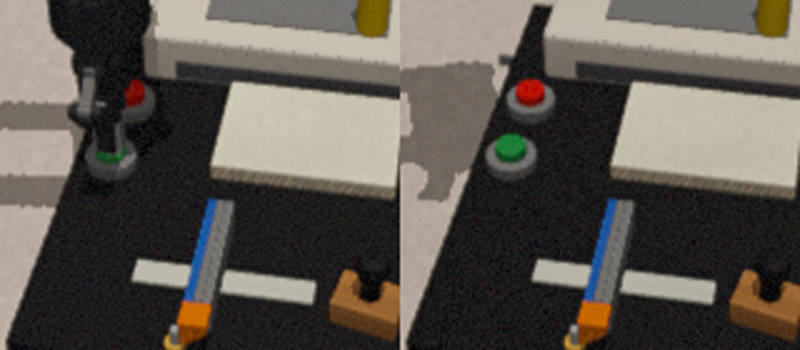

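Left half: the finger is on the green cap at (110,155) with 9.6 N held, against the 5 N needed for full travel. It had gone about 6 mm below the cap's expected top. Right half: both buttons are up, the slide is still behind the pin, and the arm is clear.

Run:
```python
from workcell import r
r.hand_in()
```

```text
the job is handed in; nothing more can be done
```

I set the slide at its middle setting, pressed the green button fully and released it, and handed the job in at about 20 s on the robot's clock. No verdict is reported back.

- **Slide:** With closed fingers I pushed it about 43 mm out and backed off. The last picture shows it released, with the orange tooth resting just beyond the stop pin. Its travel reads about 28 mm from the picture, within the 26 to 34 mm band.
- **Green button:** I pressed it to about 6 mm below the cap's expected top and held 9.6 N there (full travel needs 5 N). I then let it up. Button travel cannot be read directly, so this rests on force and height.
- **Rest of the scene:** The last picture shows both buttons up and the arm clear. The stamp and the visible part of the glue stick look unmoved. The stapler and mouse were outside the last pictures, but the arm never went near them.

Two checks disagreed along the way:
- **Fingertip height:** The first push passed over the slide without touching it. The deck touch then came with the tool (TCP) about 27 mm lower than the nominal fingertip length predicts. I never found the cause, so I set all later heights from that touch. The button contact then came at the height this predicts.
- **Camera fit:** The pose fit put the scanner about 6 mm below the table level. The horizontal positions agreed well.

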